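# Try the toolbox lid, free its catch, hold it open

## Task

Hold the aluminium toolbox open for me so that I can get at the hex keys. First, with the red button still up, take the lid by its handle and tug it to find out whether the catch is holding it; if it is caught, press the red button right down (it stays down) to release it. Then lift the lid by its handle about half way, to about 45 degrees, and finish while still holding it steady there, as it falls shut when let go; leave the mug, spool core and fan guard where they are.

Things in the scene. Friction and masses are not known exactly. Their poses are not given: they have to be found in the camera images.
- toolbox: Fixed aluminium toolbox, 170 mm deep (its x), 280 wide (y), lid top 126 mm high. Origin: centre of its underside. x runs from the front (catch side, towards the robot, yaw within 0.5 rad) to the hinged rear. A grey catch housing, 62 (x) by 64 (y) mm, top 112 mm high, stands on the front. The catch in it is hidden and at the start either holds the lid or is off; only a tug shows which.
- lid (a joint): Angle of the lid (rad): 0 shut, grows as the front edge rises, stops at 1.3. The lid (0.3 to 0.55 kg) falls shut when let go; some 3 N at the handle lifts it. If the catch holds it, it rises only 0.02 to 0.035 rad (3 to 5 mm at the handle) and stops hard; a tug of 10 to 15 N shows this without harm.
- lid_handle (a point): Middle of the lid's handle: black round bar, 14 mm thick, along the toolbox's y, 100 mm free between its two end posts, 40 mm above the lid's top face. Lid shut: 166 mm above the bench, 138 mm in front of the hinge line, 58 mm above it. Swings with the lid. The bar can turn in the fingers, so the hand may stay upright.
- lid_hinge (a point): Point on the lid's hinge line, which runs along the toolbox's y at its rear top rim, 108 mm above the bench, level with the middle of the handle.
- button_top (a point): Centre of the top of the red release button, 28 mm in diameter, 130 mm above the bench, 18 mm above its grey housing, 37 mm in front of the lid's front face and 69 mm in front of the handle bar. Pressed straight down.
- button (a joint): Travel of the release button (m): 0 up, 0.008 fully pressed. No spring: 3 to 6 N moves it, it stops hard at the bottom (press until about 12 N is felt) and stays down. Pressing it to the bottom takes the hidden catch off and frees the lid; the catch stays off.
- mug: Brown ceramic mug, 72 mm in diameter, 80 mm high, loose, standing beside the toolbox. Origin: centre of its underside.
- spool: Yellow plastic spool core, flanges 68 mm in diameter, 60 mm high, loose, standing on end beside the toolbox. Origin: centre of its underside.
- fan_guard: Black plastic fan guard ring with spokes, 140 mm across, 10 mm thick, loose, lying flat beside the toolbox. Origin: centre of its underside.

How it is judged (in metres and radians):
On the way, in this order (a step that is already met when the one before it is completed fails the run):
1. the hand tugs the lid up through its play while the button is still up (value of joint lid above 0.011 rad and value of joint button below 0.002 m and contact force between the fingers and lid above 1 N), for 0.1 s.
2. the lid is raised in the hand past 30 degrees (value of joint lid above 0.52 rad and contact force between the fingers and lid above 1 N), for 0.1 s.
At the end, for the whole second after the job is handed in: The lid is held steady between 0.6 and 1.0 rad (34 to 57 degrees), turning slower than 0.1 rad/s, with the fingers pressing on it by more than 1 N; mug, spool core and fan guard within 20 mm of where they began (value of joint lid between 0.6 and 1 rad and velocity of joint lid between -0.1 and 0.1 rad/s and contact force between the fingers and lid above 1 N and distance of each of mug, spool, fan_guard from where it was at the start of the episode below 0.02 m); the arm keeps its last pose, push and grip.
It fails at once if the mug is tipped or moved (angle between mug's own z axis and vertical above 0.4 rad or distance of mug from where it was at the start of the episode above 0.03 m).
It fails at once if the spool core is tipped or moved (angle between spool's own z axis and vertical above 0.4 rad or distance of spool from where it was at the start of the episode above 0.03 m).
It fails at once if the fan guard is moved (distance of fan_guard from where it was at the start of the episode above 0.03 m).
It also fails if it takes over 61 s, if anything falls off the work surface, if the arm or the gripper's body presses on something with over 40 N, if the wrist force passes 120 N, or if a joint passes its speed limit or range.

## Robot

A 6-joint arm with a two-finger parallel gripper is mounted at the origin on the work surface. World frame = base frame: x ahead of the robot, y to its left, z up, the work surface at z = 0. Lengths are in mm, angles in rad, forces in N, time in s.
With the tool pointing down it reaches from about 325 to 850 mm from the base axis. Payload 4.4 kg.
Tool frame: the origin (TCP) lies at the very end of the fingers, on their centre line; the grasp point (between the pads) lies 19 mm behind it (bot.grip_point_offset is the distance from the TCP to the grasp point, in mm); z points along the fingers, y is the line along which they close (so a half turn about z gives the same grasp; the last joint's range is limited). The gripper opens to 94 mm and grips with 3 to 60 N. Pads are 16 mm wide; open, the fingers measure 119 mm over their backs; the gripper's body (75 mm by 177 mm) begins 78 mm behind the grasp point.
Start: joints at [-1.254, 0.207, 1.542, -0, 1.393, -0.15], TCP at [258.756, -513.49, 205.447] pointing down, gripper open.
Joint ranges: [-2.73, 2.73], [-0.86, 2.22], [0.23, 2.46], [-1.11, 4.25], [0.08, 2.63], [-2.82, 2.82]. Speed limits (rad/s): [2.79, 2.79, 3.14, 3.14, 3.14, 3.14].

## Interface

Orientations are given as a unit quaternion [w, x, y, z].
In Python, from plant import state, read_camera, order, bot gives the robot as it stands.
- The arm moves only by the shell command python3 -m creep 'ROWS' [FORCE]. ROWS is a JSON object of lists of equal length, an entry for each row: "rot": the turn, a rotation vector about the tool's x, y, z normalised to -1 to 1, where 1 is 180 degrees, a list of three; "linear": the shift along the tool's x, y, z normalised to -1 to 1, where 1 is 500 mm, a list of three; "gripper": the gripper command: -1 is shut, 1 is fully open, values between are in proportion. A call has 1 to 5 rows; each row shifts and turns the commanded pose from where the row before left it, along the tool's axes as they then stand; what a row does not reach is not made up. A row lasts 1/8 s, in which the tool goes at most 62.5 mm and 10.7 degrees, less where a joint would pass 70% of its speed; a pose out of reach is approached as far as the arm can. A call with a number of a shift or a turn outside -1 to 1 is refused whole. A call with a gripper value outside its range is refused whole. The fingers move at their own pace and stop on an object; FORCE is the grip in N (left out, the last holds). Time passes only in rows, so rows that do not move let the fingers close. It gives the time, the measured TCP pose, the force, the opening and the grip force at its end, in the units of the state.
- state(): the state, without advancing time (a new reading comes with each control period).
- read_camera(name): name is "scene" or "top"; returns a dict with "color" (480x640x3 uint8, red, green, blue), "vfov" (degrees; the focal length in pixels is half the picture's height over the tangent of half this angle, whatever the lens; pixels are square), "cx", "cy" (the principal point, pixels), "eye" and "rotation" of the camera in the world. Camera axes: x right, y up, looking along -z (the intrinsics and any distortion apply to the point x, -y, -z); pixel columns grow to the right and rows downward; lengths in mm; the calibration is good to about 2 mm. A picture is of the moment at which its call begins. There is no depth.
- order.sign_off(): hands the job in; it is judged then, once.
The state is a dict: "clock": time; "qpos": joint angles; "dq": joint speeds; "effort": joint torques, N m; "eef_pos": TCP position; "eef_rot": TCP orientation; "wrist_force": force on the tool from outside, world axes, zero at the start; "wrist_torque": the same for the moment, N m; "finger_gap": finger opening in mm; "gripper_force": force on a finger pad.
Only numpy, scipy, OpenCV 4.12 (cv2) and the standard library are available. Lean on these libraries where they do the work, as an engineer would, in place of code of your own. Each camera call takes 0.05 s, during which the arm holds its last target. There are 200 camera calls.

## Working session

There is one attempt and no reset: what is moved stays moved. The work goes in short steps, Python scripts to look and compute and a shell command to move; the robot and the scene stay as the last step left them, time stands still between calls to the robot, and variables do not carry over. Pictures are saved under pics/ and viewed, at most 10 in all, crops included, and the job is handed in when it is done.

```bash
mkdir -p pics; ls
python3 - <<'E'
from plant import state, read_camera, order, bot
import cv2
print(state()); print([a for a in dir(bot) if a[0]!='_'])
for n in("scene","top"):
    c=read_camera(n); cv2.imwrite(f"pics/{n}0.png",c["color"][:,:,::-1]); print(n,{k:v for k,v in c.items() if k!="color"})
E
```

```text
pics
{'clock': 0.0, 'qpos': array([-1.25451892e+00,  2.07415471e-01,  1.54291912e+00, -2.00866648e-05,
        1.39350896e+00, -1.50496671e-01]), 'dq': array([ 0.00196557, -0.00089941,  0.00012395,  0.00024213, -0.00143933,
       -0.00029429]), 'effort': array([-1.63229881e-03, -3.70886886e+01, -2.81414026e+01,  6.97628735e-02,
        3.61879519e-02, -1.76509348e-04]), 'eef_pos': array([ 258.48865415, -512.72848609,  204.30991566]), 'eef_rot': array([-1.12076908e-03,  9.72887615e-01,  2.31275641e-01, -1.03032277e-04]), 'wrist_force': array([ 0.25937178, -0.45330023, -0.28618441]), 'wrist_torque': array([-0.02523471,  0.05774205,  0.01737417]), 'gripper_force': 0.0, 'finger_gap': 94.18330745910121}
['IKError', 'grip_point_offset']
scene {'vfov': 45.89365714772611, 'cx': 305.0093125890128, 'cy': 239.6397844558489, 'eye': array([1284.35762866,  801.11808092,  827.02751744]), 'rotation': array([0.3101024 , 0.16375594, 0.42646307, 0.83375641])}
top {'vfov': 54.09538990921681, 'cx': 323.3042613343291, 'cy': 249.78321972365174, 'eye': array([ 422.42476926,   42.12396852, 1060.36205189]), 'rotation': array([ 0.72971019,  0.07139846, -0.06979221, -0.67642764])}
```

View pics/scene0.png

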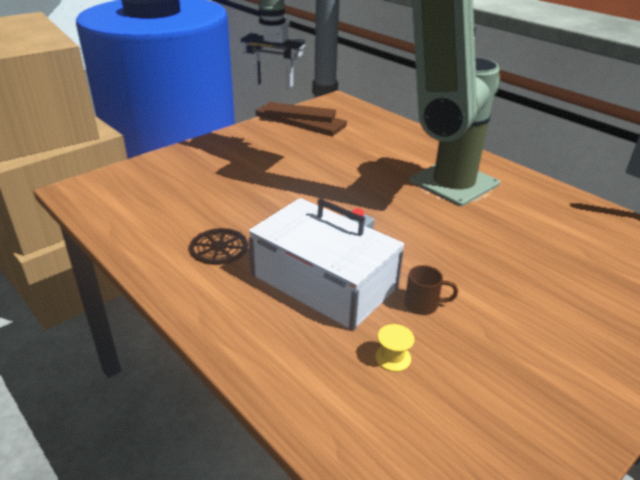

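View pics/top0.png

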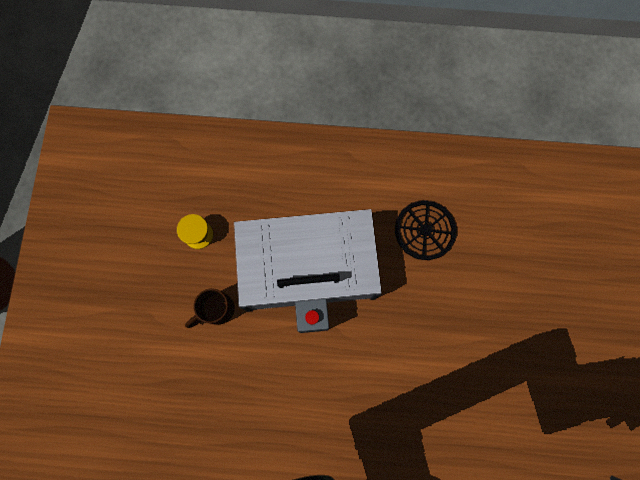

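The scene view shows the handle from about (321,208) to (362,227) with the button at (358,211). The top view has the bar from (279,283) to (346,276), the button at (313,317), the fan guard at (426,230), the mug at (211,307) and the spool at (193,231). I'll zoom in on the handle in both views.

Run:
```python
import cv2,numpy as np
s=cv2.imread("pics/scene0.png");t=cv2.imread("pics/top0.png")
a=cv2.resize(s[190:250,300:400],None,fx=8,fy=8,interpolation=cv2.INTER_CUBIC)[:,:,:][:300*2]
b=cv2.resize(t[260:340,265:365],None,fx=8,fy=8,interpolation=cv2.INTER_CUBIC)
im=np.vstack([cv2.resize(a,(500,300)),cv2.resize(b[:480],(500,300))]);cv2.imwrite("pics/z.png",im)
for n,i in(("s",s),("t",t)):
    h=cv2.cvtColor(i,cv2.COLOR_BGR2HSV); m=((h[...,0]<8)|(h[...,0]>172))&(h[...,1]>190)&(h[...,2]>120)
    m[:190]=0;m[340:]=0
    y,x=np.nonzero(m);print(n,len(x),x.mean(),y.mean(),x.min(),x.max(),y.min(),y.max())
```

```text
<stdin>:9: RuntimeWarning: Mean of empty slice.
  ret = ret.dtype.type(ret / rcount)
Traceback (most recent call last):
ValueError: zero-size array to reduction operation minimum which has no identity
```

View pics/z.png

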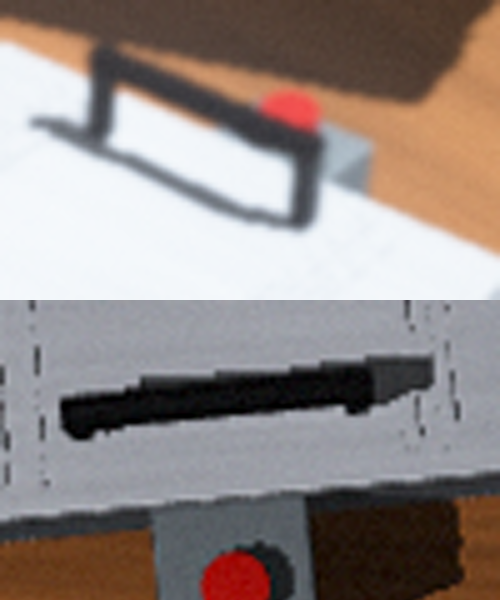

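The zoom puts the bar ends at about (320.4,200) and (362.5,218.3) in the scene view, and at (278,283) and (339,276.8) in the top view. The button is at (358.4,211.6) in scene and (312.2,317) in top.

```bash
cat > h.py <<'E'
import numpy as np
from scipy.spatial.transform import Rotation as R
def q(w): return R.from_quat(np.asarray(w),scalar_first=True)
def ray(c,p):
    f=240/np.tan(np.radians(c["vfov"]/2))
    d=q(c["rotation"]).apply([(p[0]-c["cx"])/f,-(p[1]-c["cy"])/f,-1]); return np.array(c["eye"]),d/np.linalg.norm(d)
def tri(c1,p1,c2,p2):
    A=[];b=[];rs=[ray(c1,p1),ray(c2,p2)]
    for e,d in rs: P=np.eye(3)-np.outer(d,d);A.append(P);b.append(P@e)
    x=np.linalg.solve(sum(A),sum(b)); return x,[np.linalg.norm(P@x-bb) for P,bb in zip(A,b)]
def atz(c,p,z): e,d=ray(c,p); return e+d*(z-e[2])/d[2]
E
python3 - <<'E'
from h import *
from plant import read_camera,state
s=read_camera("scene");t=read_camera("top"); np.set_printoptions(precision=2,suppress=True)
for n,a,b in(("L",(320.4,200),(339,276.8)),("R",(362.5,218.3),(278,283)),("mid",(341.4,209.2),(308.5,279.9)),("btn",(358.4,211.6),(312.2,317))): print(n,*tri(s,a,t,b))
m=atz(t,(278,283),166);k=atz(t,(339,276.8),166);print("top@166",m,k,(m+k)/2,np.degrees(np.arctan2(*(m-k)[:2])))
print("scene@166",atz(s,(320.4,200),166),atz(s,(362.5,218.3),166),"btn",atz(t,(312.2,317),130),atz(s,(358.4,211.6),130))
for p in((235,222),(371,210),(380,294),(240,303)):print("lid",atz(t,p,126))
print("guard",atz(t,(426,230),10),"mug",atz(t,(211,307),80),"spool",atz(t,(193,231),60))
print(q(state()["eef_rot"]).as_matrix())
E
```

```text
L [551.77  18.21 167.48] [np.float64(1.547782713206456), np.float64(1.5477827132065052)]
R [532.43 132.01 167.67] [np.float64(0.5592879701484151), np.float64(0.5592879701483963)]
mid [541.84  75.6  167.03] [np.float64(0.9781882852013611), np.float64(0.978188285201325)]
btn [474.36  63.94 126.98] [np.float64(1.1348516558032782), np.float64(1.1348516558032007)]
top@166 [532.26 132.59 166.  ] [553.06  17.04 166.  ] [542.66  74.81 166.  ] -10.20067300302997
scene@166 [549.3   17.81 166.  ] [530.89 129.88 166.  ] btn [474.94  63.02 130.  ] [477.13  67.99 130.  ]
lid [655.79 236.38 126.  ]
lid [702.7  -40.45 126.  ]
lid [530.63 -67.89 126.  ]
lid [491.79 207.9  126.  ]
guard [ 699.47 -179.66   10.  ] mug [482.43 275.08  80.  ] spool [645.05 339.26  60.  ]
[[ 0.89  0.45 -0.  ]
 [ 0.45 -0.89  0.  ]
 [ 0.   -0.   -1.  ]]
```

```bash
python3 -m creep '{"linear":[[0.069,-0.0531,-0.004],[0.069,-0.0531,-0.004],[0.069,-0.0531,-0.004],[0.069,-0.0531,-0.004],[0.069,-0.0531,-0.004]],"rot":[[0,0,0],[0,0,0],[0,0,0],[0,0,0],[0,0,0]],"gripper":[0.28,0.28,0.28,0.28,0.28]}' 40
python3 -m creep '{"linear":[[0.069,-0.0531,-0.004],[0.069,-0.0531,-0.004],[0.069,-0.0531,-0.004],[0.069,-0.0531,-0.004],[0.069,-0.0531,-0.004]],"rot":[[0,0,0],[0,0,0],[0,0,0],[0,0,0],[0,0,0]],"gripper":[0.28,0.28,0.28,0.28,0.28]}'
python3 -m creep '{"linear":[[0.069,-0.0531,-0.004],[0.069,-0.0531,-0.004],[0.069,-0.0531,-0.004],[0.069,-0.0531,-0.004],[0.069,-0.0531,-0.004]],"rot":[[0,0,0],[0,0,0],[0,0,0],[0,0,0],[0,0,0]],"gripper":[0.28,0.28,0.28,0.28,0.28]}'
python3 -m creep '{"linear":[[0,0,0],[0,0,0],[0,0,0],[0,0,0]],"rot":[[0,0,-0.058],[0,0,-0.058],[0,0,-0.058],[0,0,-0.058]],"gripper":[0.28,0.28,0.28,0.28]}'
python3 -m creep '{"linear":[[0,0,0],[0,0,0],[0,0,0],[0,0,0]],"rot":[[0,0,-0.058],[0,0,-0.058],[0,0,-0.058],[0,0,0]],"gripper":[0.28,0.28,0.28,0.28]}'
cat >> h.py <<'E'
def rep(target):
    from plant import state
    s=state(); r=q(s["eef_rot"]); M=r.as_matrix()
    print("t",s["clock"],"pos",s["eef_pos"].round(1),"F",s["wrist_force"].round(1),"gap",round(s["finger_gap"],1),"gf",round(s["gripper_force"],1))
    print("tooly deg",np.degrees(np.arctan2(M[1,1],M[0,1])).round(2),"z",M[:,2].round(3),"lin to target",(r.inv().apply(np.array(target)-s["eef_pos"])/500).round(4))
E
python3 -c "from h import *;rep([541.9,75.4,148])"
```

```text
clock: 0.82
eef_pos: [353.4, -315.9, 215.4]
eef_rot: [-0.0, 0.973, 0.231, 0.0]
wrist_force: [0.0, -0.0, 0.6]
finger_gap: 60.3
gripper_force: 0.0
clock: 1.45
eef_pos: [447.7, -119.7, 225.5]
eef_rot: [0.0, 0.973, 0.231, 0.0]
wrist_force: [0.0, -0.3, 0.6]
finger_gap: 60.3
gripper_force: 0.0
clock: 2.08
eef_pos: [542.0, 76.4, 235.3]
eef_rot: [0.0, 0.973, 0.231, -0.0]
wrist_force: [1.4, -0.5, 0.5]
finger_gap: 60.3
gripper_force: 0.0
clock: 2.58
eef_pos: [541.5, 75.2, 235.1]
eef_rot: [-0.0, 0.825, 0.565, -0.0]
wrist_force: [0.0, -0.8, -0.5]
finger_gap: 60.2
gripper_force: 0.0
clock: 3.08
eef_pos: [541.5, 75.1, 235.2]
eef_rot: [-0.0, 0.645, 0.764, -0.0]
wrist_force: [0.5, 0.1, 0.2]
finger_gap: 60.1
gripper_force: 0.0
t 3.075 pos [541.5  75.1 235.2] F [0.5 0.1 0.2] gap 60.1 gf 0.0
tooly deg 9.7 z [-0.001  0.    -1.   ] lin to target [0.0005 0.0011 0.1743]
```

```bash
python3 -m creep '{"linear":[[0,0,0.04],[0,0,0.045],[0,0,0.045],[0,0,0.034],[0,0,0.01]],"rot":[[0,0,0],[0,0,0],[0,0,0],[0,0,0],[0,0,0]],"gripper":[0.28,0.28,0.28,0.28,0.28]}' 40
python3 -m creep '{"linear":[[0,0,0],[0,0,0],[0,0,0],[0,0,0],[0,0,0]],"rot":[[0,0,0],[0,0,0],[0,0,0],[0,0,0],[0,0,0]],"gripper":[-1,-1,-1,-1,-1]}' 40
python3 -m creep '{"linear":[[0,0,0],[0,0,0]],"rot":[[0,0,0],[0,0,0]],"gripper":[-1,-1]}' 40
python3 - <<'E'
from h import *;rep([541.9,75.4,148])
from plant import read_camera
import cv2
s=read_camera("scene");cv2.imwrite("pics/grip.png",cv2.resize(s["color"][130:290,240:440,::-1],None,fx=3,fy=3))
E
```

```text
clock: 3.7
eef_pos: [540.8, 75.1, 147.1]
eef_rot: [-0.001, 0.644, 0.765, -0.001]
wrist_force: [-0.2, -0.6, 0.4]
finger_gap: 59.9
gripper_force: 0.0
clock: 4.32
eef_pos: [544.3, 75.4, 149.0]
eef_rot: [0.002, 0.644, 0.765, 0.003]
wrist_force: [12.7, 1.9, -9.0]
finger_gap: 13.4
gripper_force: 6.8
clock: 4.58
eef_pos: [544.3, 75.5, 148.9]
eef_rot: [0.002, 0.644, 0.765, 0.002]
wrist_force: [6.3, 0.7, -4.3]
finger_gap: 12.9
gripper_force: 40.0
t 4.575 pos [544.3  75.5 148.9] F [ 6.3  0.7 -4.3] gap 12.9 gf 40.0
tooly deg 9.81 z [ 0.006  0.001 -1.   ] lin to target [ 0.0007 -0.0048  0.0018]
```

View pics/grip.png

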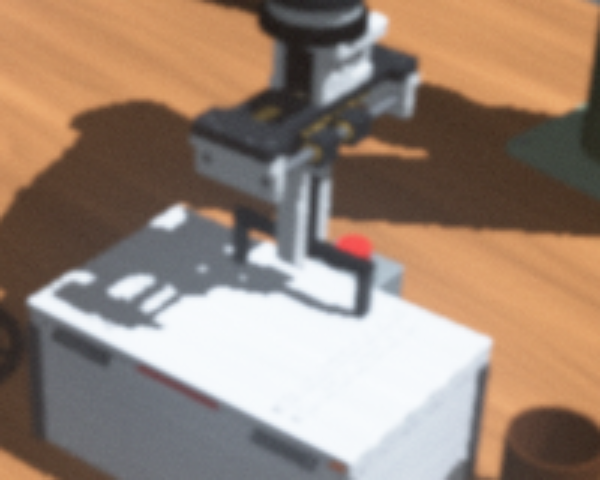

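The bar is held at its middle (gap 12.9 mm, 40 N). Now I'll tug in small steps, watching the force.

```bash
python3 -m creep '{"linear":[[0,0,-0.003],[0,0,0]],"rot":[[0,0,0],[0,0,0]],"gripper":[-1,-1]}' 40
python3 -m creep '{"linear":[[0,0,-0.003],[0,0,0]],"rot":[[0,0,0],[0,0,0]],"gripper":[-1,-1]}' 40
python3 -m creep '{"linear":[[0,0,-0.003],[0,0,0]],"rot":[[0,0,0],[0,0,0]],"gripper":[-1,-1]}' 40
```

```text
clock: 4.88
eef_pos: [544.7, 75.5, 149.8]
eef_rot: [0.002, 0.644, 0.765, 0.003]
wrist_force: [8.4, 0.8, -8.3]
finger_gap: 12.7
gripper_force: 40.0
clock: 5.12
eef_pos: [545.2, 75.6, 151.1]
eef_rot: [0.003, 0.644, 0.765, 0.003]
wrist_force: [11.1, 2.1, -9.8]
finger_gap: 13.0
gripper_force: 40.0
clock: 5.38
eef_pos: [545.8, 75.7, 152.5]
eef_rot: [0.003, 0.644, 0.765, 0.004]
wrist_force: [12.8, 2.8, -11.2]
finger_gap: 13.1
gripper_force: 40.0
```

```bash
python3 -m creep '{"linear":[[0,0.004,0],[0,0.003,0],[0,0,0]],"rot":[[0,0,0],[0,0,0],[0,0,0]],"gripper":[-1,-1,-1]}' 40
python3 -m creep '{"linear":[[0,0.001,-0.003],[0,0,0]],"rot":[[0,0,0],[0,0,0]],"gripper":[-1,-1]}' 40
python3 -m creep '{"linear":[[0,0.001,-0.003],[0,0,0]],"rot":[[0,0,0],[0,0,0]],"gripper":[-1,-1]}' 40
```

```text
clock: 5.75
eef_pos: [545.5, 75.7, 151.9]
eef_rot: [0.0, 0.644, 0.765, 0.0]
wrist_force: [5.5, 0.7, -6.8]
finger_gap: 13.1
gripper_force: 40.0
clock: 6.0
eef_pos: [545.8, 75.7, 152.6]
eef_rot: [0.0, 0.644, 0.765, 0.0]
wrist_force: [8.0, 0.7, -11.2]
finger_gap: 13.1
gripper_force: 40.0
clock: 6.25
eef_pos: [545.8, 75.8, 152.7]
eef_rot: [-0.0, 0.644, 0.765, -0.0]
wrist_force: [8.7, -0.2, -17.1]
finger_gap: 13.1
gripper_force: 40.0
```

The tug stopped hard: the handle rose about 4 mm, then the force climbed to 17 N with no more motion, so the catch holds the lid. Next I lower it, let go, rise and move over the button.

```bash
python3 -m creep '{"linear":[[0,0,0.006],[0,-0.001,0.007],[0,0,0],[0,0,0],[0,0,0]],"rot":[[0,0,0],[0,0,0],[0,0,0],[0,0,0],[0,0,0]],"gripper":[-1,-1,-1,0.28,0.28]}' 40
python3 -m creep '{"linear":[[0,0,0],[0,0,0],[0,0,-0.04],[0,0,-0.06],[0,0,-0.02]],"rot":[[0,0,0],[0,0,0],[0,0,0],[0,0,0],[0,0,0]],"gripper":[0.28,0.28,0.28,0.28,0.28]}' 40
python3 -m creep '{"linear":[[0,-0.06,0],[0,-0.078,0],[0,0,0],[0,0,0],[0,0,0]],"rot":[[0,0,0],[0,0,0],[0,0,0],[0,0,0],[0,0,0]],"gripper":[-1,-1,-1,-1,-1]}' 40
python3 - <<'E'
from h import *;a=np.radians(9.8);rep([544.8-69*np.cos(a),75.4-69*np.sin(a),134])
E
```

```text
clock: 6.88
eef_pos: [546.7, 75.9, 150.7]
eef_rot: [0.001, 0.644, 0.765, 0.001]
wrist_force: [1.3, 0.1, 0.7]
finger_gap: 29.8
gripper_force: 0.0
clock: 7.5
eef_pos: [547.0, 75.7, 211.6]
eef_rot: [0.002, 0.644, 0.765, 0.001]
wrist_force: [0.1, 0.2, -0.3]
finger_gap: 60.2
gripper_force: 0.0
clock: 8.12
eef_pos: [478.6, 64.0, 209.5]
eef_rot: [0.0, 0.644, 0.765, 0.0]
wrist_force: [0.1, 0.4, 0.6]
finger_gap: 13.6
gripper_force: 0.0
t 8.125 pos [478.6  64.  209.5] F [0.1 0.4 0.6] gap 13.6 gf 0.0
tooly deg 9.82 z [ 0.001  0.    -1.   ] lin to target [-0.     -0.0037  0.1511]
```

```bash
python3 -m creep '{"linear":[[0,-0.005,0.04],[0,0,0.06],[0,0,0.04],[0,0,0.01],[0,0,0]],"rot":[[0,0,0],[0,0,0],[0,0,0],[0,0,0],[0,0,0]],"gripper":[-1,-1,-1,-1,-1]}' 40
python3 -m creep '{"linear":[[0,0,0.006],[0,0,0.006],[0,0,0]],"rot":[[0,0,0],[0,0,0],[0,0,0]],"gripper":[-1,-1,-1]}'
python3 -m creep '{"linear":[[0,0,0.004],[0,0,0.004],[0,0,0]],"rot":[[0,0,0],[0,0,0],[0,0,0]],"gripper":[-1,-1,-1]}'
```

```text
clock: 8.75
eef_pos: [475.7, 63.5, 134.6]
eef_rot: [0.0, 0.644, 0.765, 0.0]
wrist_force: [-0.3, -0.8, 0.5]
finger_gap: 0.3
gripper_force: 0.0
clock: 9.12
eef_pos: [475.8, 63.5, 129.0]
eef_rot: [0.001, 0.644, 0.765, 0.001]
wrist_force: [1.1, -0.2, 0.7]
finger_gap: 0.1
gripper_force: 0.5
clock: 9.5
eef_pos: [475.8, 63.5, 124.8]
eef_rot: [0.001, 0.644, 0.765, 0.001]
wrist_force: [1.0, 0.1, 2.9]
finger_gap: 0.7
gripper_force: 1.4
```

```bash
python3 -m creep '{"linear":[[0,0,0.004],[0,0,0.003],[0,0,0]],"rot":[[0,0,0],[0,0,0],[0,0,0]],"gripper":[-1,-1,-1]}'
python3 -m creep '{"linear":[[0,0,0.003],[0,0,0]],"rot":[[0,0,0],[0,0,0]],"gripper":[-1,-1]}'
```

```text
clock: 9.88
eef_pos: [475.8, 63.5, 121.6]
eef_rot: [0.001, 0.644, 0.765, 0.0]
wrist_force: [1.0, -0.0, 6.0]
finger_gap: 0.5
gripper_force: 3.0
clock: 10.12
eef_pos: [475.9, 63.5, 121.1]
eef_rot: [0.001, 0.644, 0.765, 0.0]
wrist_force: [-1.8, -0.4, 12.4]
finger_gap: 0.6
gripper_force: 5.8
```

```bash
python3 -m creep '{"linear":[[0,0,0.002],[0,0,0]],"rot":[[0,0,0],[0,0,0]],"gripper":[-1,-1]}'
python3 -m creep '{"linear":[[0,0,-0.04],[0,0,-0.06],[0,0,-0.06],[0,0,-0.03],[0,0,0]],"rot":[[0,0,0],[0,0,0],[0,0,0],[0,0,0],[0,0,0]],"gripper":[-1,-1,-1,-1,0.28]}'
python3 -m creep '{"linear":[[0,0.06,0],[0,0.08,0],[0,0,0],[0,0,0]],"rot":[[0,0,0],[0,0,0],[0,0,0],[0,0,0]],"gripper":[0.28,0.28,0.28,0.28]}' 40
python3 -c "from h import *;rep([545,75.6,148.5])"
```

```text
clock: 10.38
eef_pos: [475.9, 63.5, 120.8]
eef_rot: [0.001, 0.644, 0.765, 0.0]
wrist_force: [-3.1, -1.0, 16.2]
finger_gap: 0.4
gripper_force: 8.2
clock: 11.0
eef_pos: [475.3, 63.5, 213.6]
eef_rot: [0.0, 0.644, 0.765, 0.0]
wrist_force: [-0.2, 0.5, -0.3]
finger_gap: 7.0
gripper_force: 0.0
clock: 11.5
eef_pos: [542.5, 75.4, 211.5]
eef_rot: [-0.002, 0.644, 0.765, -0.001]
wrist_force: [-0.5, -0.2, -0.1]
finger_gap: 47.2
gripper_force: 0.0
t 11.5 pos [542.5  75.4 211.5] F [-0.5 -0.2 -0.1] gap 47.2 gf 0.0
tooly deg 9.83 z [-0.004 -0.    -1.   ] lin to target [-0.0006  0.0054  0.1259]
```

```bash
python3 -m creep '{"linear":[[0,0.004,0.02],[0,0,0.04],[0,0,0.04],[0,0,0.025],[0,0,0]],"rot":[[0,0,0],[0,0,0],[0,0,0],[0,0,0],[0,0,0]],"gripper":[0.28,0.28,0.28,0.28,0.28]}' 40
python3 -m creep '{"linear":[[0,0,0],[0,0,0],[0,0,0],[0,0,0],[0,0,0]],"rot":[[0,0,0],[0,0,0],[0,0,0],[0,0,0],[0,0,0]],"gripper":[-1,-1,-1,-1,-1]}' 40
python3 -m creep '{"linear":[[0,0,0],[0,0,0]],"rot":[[0,0,0],[0,0,0]],"gripper":[-1,-1]}' 40
python3 -c "
from h import *
for t in np.arange(0,.81,.1):
    a=np.arctan2(58,138)+t;r=np.hypot(58,138);print(round(t,1),((138-r*np.cos(a))/500).round(4),((r*np.sin(a)-58)/500).round(4))"
```

```text
clock: 12.12
eef_pos: [544.7, 75.8, 149.6]
eef_rot: [-0.001, 0.644, 0.765, -0.001]
wrist_force: [-0.1, -0.6, 0.6]
finger_gap: 60.1
gripper_force: 0.0
clock: 12.75
eef_pos: [544.2, 75.5, 150.9]
eef_rot: [-0.002, 0.644, 0.765, -0.002]
wrist_force: [-10.8, -2.3, 8.0]
finger_gap: 13.5
gripper_force: 6.5
clock: 13.0
eef_pos: [544.3, 75.5, 151.0]
eef_rot: [-0.001, 0.644, 0.765, -0.002]
wrist_force: [-4.9, -0.8, 4.2]
finger_gap: 12.8
gripper_force: 40.0
0.0 0.0 0.0
0.1 0.013 0.027
0.2 0.0285 0.0525
0.3 0.0466 0.0764
0.4 0.067 0.0983
0.5 0.0894 0.1181
0.6 0.1137 0.1356
0.7 0.1396 0.1505
0.8 0.1669 0.1628
```

Gripped again. I'll lift along the arc in stages of 0.1 rad, a few rows each.

```bash
python3 -m creep '{"linear":[[0,0.006,-0.014],[0,0.007,-0.013],[0,0,0]],"rot":[[0,0,0],[0,0,0],[0,0,0]],"gripper":[-1,-1,-1]}' 40
python3 -m creep '{"linear":[[0,0.0075,-0.013],[0,0.008,-0.0125],[0,0,0]],"rot":[[0,0,0],[0,0,0],[0,0,0]],"gripper":[-1,-1,-1]}' 40
python3 -c "from h import *;rep([544.3+26,75.6+5,185])"
```

```text
clock: 13.38
eef_pos: [550.0, 76.5, 163.8]
eef_rot: [-0.002, 0.644, 0.765, -0.003]
wrist_force: [-7.0, -1.6, -1.8]
finger_gap: 12.8
gripper_force: 40.0
clock: 13.75
eef_pos: [557.3, 77.7, 176.9]
eef_rot: [-0.003, 0.644, 0.765, -0.003]
wrist_force: [-9.3, -2.6, 1.7]
finger_gap: 13.0
gripper_force: 40.0
t 13.75 pos [557.3  77.7 176.9] F [-9.3 -2.6  1.7] gap 13.0 gf 40.0
tooly deg 9.83 z [-0.008 -0.001 -1.   ] lin to target [ 0.0012  0.0265 -0.0165]
```

```bash
python3 -m creep '{"linear":[[0,0.008,-0.012],[0,0.009,-0.012],[0,0.01,-0.011],[0,0.0105,-0.011],[0,0,0]],"rot":[[0,0,0],[0,0,0],[0,0,0],[0,0,0],[0,0,0]],"gripper":[-1,-1,-1,-1,-1]}' 40
python3 -m creep '{"linear":[[0,0.011,-0.01],[0,0.0115,-0.01],[0,0,0]],"rot":[[0,0,0],[0,0,0],[0,0,0]],"gripper":[-1,-1,-1]}' 40
```

```text
clock: 14.38
eef_pos: [575.5, 80.9, 200.7]
eef_rot: [-0.003, 0.644, 0.765, -0.003]
wrist_force: [-10.1, -1.9, 5.2]
finger_gap: 12.7
gripper_force: 40.0
clock: 14.75
eef_pos: [587.0, 82.9, 211.9]
eef_rot: [-0.002, 0.644, 0.765, -0.003]
wrist_force: [-11.7, -2.7, 8.8]
finger_gap: 12.7
gripper_force: 40.0
```

```bash
python3 -m creep '{"linear":[[0,0.010,-0.010],[0,0.0115,-0.0095],[0,0.012,-0.0085],[0,0,0]],"rot":[[0,0,0],[0,0,0],[0,0,0],[0,0,0]],"gripper":[-1,-1,-1,-1]}' 40
python3 -m creep '{"linear":[[0,0.012,-0.008],[0,0.0125,-0.007],[0,0,0],[0,0,0]],"rot":[[0,0,0],[0,0,0],[0,0,0],[0,0,0]],"gripper":[-1,-1,-1,-1]}' 40
python3 - <<'E'
from h import *;rep([544.3+80,75.6+14,150])
from plant import read_camera
import cv2
s=read_camera("scene");cv2.imwrite("pics/up.png",s["color"][100:400,150:500,::-1])
E
```

```text
clock: 15.25
eef_pos: [605.3, 86.1, 226.0]
eef_rot: [-0.001, 0.644, 0.765, -0.001]
wrist_force: [-7.9, -2.0, 6.2]
finger_gap: 13.1
gripper_force: 40.0
clock: 15.75
eef_pos: [617.7, 88.2, 233.3]
eef_rot: [-0.0, 0.644, 0.765, -0.001]
wrist_force: [-6.1, -1.3, 4.0]
finger_gap: 13.0
gripper_force: 40.0
t 15.75 pos [617.7  88.2 233.3] F [-6.1 -1.3  4. ] gap 13.0 gf 40.0
tooly deg 9.83 z [-0.001 -0.    -1.   ] lin to target [0.0004 0.0137 0.1666]
```

View pics/up.png

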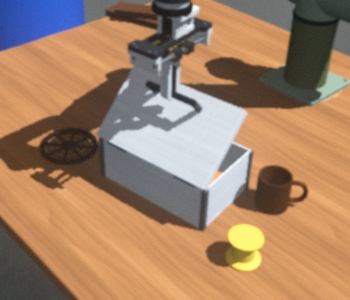

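The lid stands open at about 0.76 rad (handle 74 mm back and 82 mm up) in the hand, and the mug, spool and guard are untouched. I'll let it settle, check it and hand it in.

```bash
python3 -m creep '{"linear":[[0,0,0],[0,0,0],[0,0,0],[0,0,0]],"rot":[[0,0,0],[0,0,0],[0,0,0],[0,0,0]],"gripper":[-1,-1,-1,-1]}' 40 && python3 -c "
from plant import order,state
s=state();print(abs(s['dq']).max(),s['gripper_force'])
print(order.sign_off())"
```

```text
clock: 16.3
eef_pos: [617.7, 88.3, 233.3]
eef_rot: [-0.0, 0.644, 0.765, -0.001]
wrist_force: [-5.1, -1.4, 5.1]
finger_gap: 12.7
gripper_force: 40.0
0.001698288232312223 40.00125467777252
the job is handed in; nothing more can be done
None
```

The tug showed the catch was holding the lid, so I pressed the red button to the bottom, lifted the lid to about 0.76 rad (44°) and handed in at 16.3 s still holding it steady; the mug, spool core and fan guard look untouched in the last picture, and no verdict was returned.

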